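# Unlock the stop of the slicing guide and hold its index plunger out

## Robot

A 6-joint arm with a two-finger parallel gripper is mounted at the origin on a cart in front of the work surface, level with it; the furniture and walls round the work are solid. World frame = base frame: x ahead of the robot, y to its left, z up, the work surface at z = 0. Lengths are in mm, angles in rad, forces in N, time in s.
With the tool pointing down it reaches from about 250 to 725 mm from the base axis. Payload 4 kg.
Tool frame: the origin (TCP) lies between the finger pads; the fingertips stand 25 mm ahead of it and the grasp point (between the pads) lies 6 mm ahead of it; z points along the fingers, y is the line along which they close (so a half turn about z gives the same grasp; the last joint's range is limited). The gripper opens to 85 mm and grips with 20 to 120 N. Pads are 22 mm wide; open, the fingers measure 114 mm over their backs; the gripper's body (76 mm by 85 mm) begins 54 mm behind the grasp point. The pads swing forward as they close: fully open they stand 13 mm farther back than shut.
Start: joints at [1.112, 0.241, 0.005, 1.335, 0, 1.571], TCP at [221.434, 448.293, 217.906] pointing down, gripper open.
Joint ranges: [-2.72, 2.72], [-1.05, 1.87], [-1.09, 1.28], [-1.99, 2.15], [-1.42, 1.44], [-3.14, 3.14]. Speed limits (rad/s): [2.79, 2.79, 3.14, 3.14, 3.14, 3.14].

## Interface

Orientations are given as a unit quaternion [w, x, y, z].
In Python, from plant import readout, eyes, workorder gives the robot as it stands.
- The arm moves only by the tool send_rows, never from a script. Its argument "moves" is a list of rows, each a list of 5 numbers: the opening, from 0 (shut) to 1 (fully open), then the shift along the tool's x, y, z each as a share of 60 mm, from -1 to 1, then the turn about the tool's z as a share of 0.08 rad, from -1 to 1. In form: [[grip, tx, ty, tz, twist], ...]. A call has 1 to 20 rows; each row shifts and turns the commanded pose from where the row before left it, along the tool's axes as they then stand; what a row does not reach is not made up. A row lasts 1/8 s, in which the tool goes at most 62.5 mm and 10.7 degrees, less where a joint would pass 70% of its speed; a pose out of reach is approached as far as the arm can. A call with a number of a shift or a turn outside -1 to 1 is refused whole. A call with a gripper value outside its range is refused whole. The fingers move at their own pace and stop on an object; "grip_force" is the grip in N (left out, the last holds). Time passes only in rows, so rows that do not move let the fingers close. It gives the time, the measured TCP pose, the force, the opening and the grip force at its end, in the units of the state.
- readout.sense(): the state, without advancing time (a new reading comes with each control period).
- eyes.camera(name): name is "side" or "top" or "wrist"; returns the picture (400x640x3 uint8, red, green, blue); there is no depth.
- eyes.get_calibration(name): a dict with "fx", "fy", "cx", "cy" (pixels), "k1" (the pictures are not rectified: a ray, as slopes to the right and down, at radius r is drawn at 1 + k1 r^2 times it, then the intrinsics apply), "world_to_cam" (4x4, takes a point from world to camera coordinates). Camera axes: x right, y up, looking along -z (the intrinsics and any distortion apply to the point x, -y, -z); pixel columns grow to the right and rows downward; lengths in mm; the calibration is good to about 2 mm. A picture is of the moment at which its call begins: read the wrist's pose just before it. get_calibration takes no time and is no camera call; for the wrist camera it gives the pose at the moment of the call.
- workorder.hand_in(): hands the job in; it is judged then, once.
The state is a dict: "time": time; "joint_positions": joint angles; "qd": joint speeds; "joint_efforts": joint torques, N m; "ee_pos": TCP position; "orientation": TCP orientation; "ft_force": force on the tool from outside, world axes, zero at the start; "ft_torque": the same for the moment, N m; "opening": opening from 0.0 (shut) to 1.0 (fully open); "grasp_force": force on a finger pad.
Only numpy, scipy, OpenCV 4.12 (cv2) and the standard library are available. Lean on these libraries where they do the work, as an engineer would, in place of code of your own. Each camera call takes 0.05 s, during which the arm holds its last target. There are 200 camera calls.

## Task

I want to reset the stop of the slicing guide. Draw the forked steel safety clip straight out of its guide, set it down gently on the worktop beside the board and let go of it; then grip the black knob, pull the sprung index plunger all the way up to its stop, and keep holding it there: you finish while still holding it up. Do not disturb the mug, the jar or the tin.

Things in the scene. Friction and masses are not known exactly. Their poses are not given: they have to be found in the camera images.
- slice_guide: Slicing guide, fixed: light wooden board 180 (x) x 220 (y) x 22 mm high, a low wooden stop fence (top 60 mm high, at y = +80) and, in the middle, an aluminium carriage with the index plunger. Origin: centre of the board's underside, on the plunger's axis; z up; the clip comes out along this body's -x (roughly towards the robot).
- clip_guide (a point): Point on the plunger's axis at the floor of the clip's guide, 54.5 mm above the worktop; axes as slice_guide. The floor runs on to x = -68 mm as a nose. Side walls at y = +-20.5; two lips overhang the clip's edges 8 mm above the floor (lip tops at 12.5) from x = -20 to +14, with a 30 mm gap between them, so the clip can only slide along x until it is clear of them.
- clip: Loose forked steel clip, 0.06 kg, in the guide, axes parallel to slice_guide's at the start. Plate 38 wide (y), 6 thick, x = -62 to +16 mm; from x = -10 on two prongs, slot 13 mm. Origin: in the slot, level with the plate's underside, at the start within 5 mm of the plunger's axis. Prongs lie over the plunger's 24 mm collar and under the lips: it blocks the pull. 40 mm of travel along -x frees it.
- clip_fin (a point): Middle of the upright steel fin on the clip's outer end, to be pinched from above: 27 mm long (x), 10 mm thick (y), standing from the plate (6 mm) to 41.5 mm above the clip's underside. This point is 47.5 mm from the clip's origin along the clip's -x and 24 mm above its underside.
- index_pin (a joint): Sprung index plunger: 0 = down, its pin in the seat hole; 0.016 m = fully up at its stop. It slides straight up; the spring pulls down with about 5 N at 0 and 10 N at 0.016, and it snaps back when let go.
- knob_mid (a point): Middle of the plunger's black round knob, on its axis; moves with the plunger. Knob: 28 mm diameter with a 33 mm rim at the top, 33 mm high (from 16.5 mm below to 16.5 mm above this point). Down, its underside is 71 mm above the worktop.
- striped_mug: White and beige striped mug, 95 mm high, bystander. Origin: centre of its underside.
- sugar_jar: Glass sugar jar with a yellow lid, 63 mm across, 110 mm high, bystander. Origin: centre of its underside.
- food_tin: Food tin, 75 mm across, 110 mm high, bystander. Origin: centre of its underside.
Mind the look-alikes: they are no part of the job. What is shaped like the clip but green or purple is not meant.

How it is judged:
By the outcome, as a careful person would: the job done as asked, in the order asked, and still so for the second after the job is handed in, while the arm keeps its last pose, push and grip.
It also fails if it takes over 48 s, if anything falls off the work surface, if the arm or the gripper's body presses on something with over 40 N, if the wrist force passes 120 N, or if a joint passes its speed limit or range.

## Working session

There is one attempt and no reset: what is moved stays moved. The work goes in short steps, Python scripts to look and compute and a tool call to move; the robot and the scene stay as the last step left them, time stands still between calls to the robot, and variables do not carry over. Pictures are saved under pics/ and viewed, at most 10 in all, crops included, and the job is handed in when it is done.

Besides the shell and the picture viewer there is one more tool, called after ">>>" as name(argument=value, ...) on one line, values as JSON. send_rows: Moves the arm, as the interface text tells. Shift numbers are shares of 60 mm and turn numbers shares of 0.08 rad, none past 1 either way. Its arguments: {"type":"object","properties":{"moves":{"type":"array","items":{"type":"array","items":{"type":"number","minimum":-1,"maximum":1}}},"grip_force":{"type":"number"}},"required":["moves"]}

```bash
mkdir -p pics; cat > h.py <<'E'
import numpy as np, cv2
from plant import readout, eyes, workorder
def ray(c,u,v):
    K=np.array([[c['fx'],0,c['cx']],[0,c['fy'],c['cy']],[0,0,1.]])
    x,y=(u-c['cx'])/c['fx'],(v-c['cy'])/c['fy']
    a,b=x,y
    for _ in range(20):
        s=1+c['k1']*(a*a+b*b); a,b=x/s,y/s
    T=np.array(c['world_to_cam']); R=T[:3,:3]; o=-R.T@T[:3,3]
    return o,R.T@np.array([a,-b,-1.])
def onz(c,u,v,z):
    o,d=ray(c,u,v); return o+d*(z-o[2])/d[2]
def proj(c,p):
    T=np.array(c['world_to_cam']); q=T[:3,:3]@np.array(p)+T[:3,3]
    a,b=q[0]/-q[2],-q[1]/-q[2]; s=1+c['k1']*(a*a+b*b)
    return np.array([c['fx']*a*s+c['cx'],c['fy']*b*s+c['cy']])
def snap(n,f):
    im=eyes.camera(n); cv2.imwrite(f'pics/{f}.png',im[:,:,::-1]); return im
E
python3 - <<'E'
from h import *
for n in('top','side'):
    snap(n,n+'0'); c=eyes.get_calibration(n); o,d=ray(c,320,200); print(n,o.round(),(d/np.linalg.norm(d)).round(2),c['fx'],c['k1'])
print(readout.sense())
E
```

```text
top [ 357.  -53. 1198.] [ 0.17 -0.01 -0.98] 373.3859469404464 -0.07477470559145045
side [ 598.  849. 1046.] [-0.04 -0.68 -0.73] 439.241539982303 -0.0635504789889739
{'time': 0.1, 'joint_positions': array([1.11196857e+00, 2.41371463e-01, 3.89394599e-03, 1.33520143e+00,
       4.86997347e-05, 1.57080658e+00]), 'qd': array([-0.00065662, -0.00080868,  0.00040147,  0.00041302, -0.00049619,
        0.00091551]), 'joint_efforts': array([ 1.39058243e-04, -3.73139048e+01,  2.53010094e+01,  1.08698301e-02,
       -1.71344901e-06,  7.88083497e-06]), 'ee_pos': array([221.1803055 , 447.77766013, 217.09846322]), 'orientation': array([-2.37767426e-04,  2.27411714e-01,  9.73798247e-01, -9.11111080e-04]), 'ft_force': array([-0.09301692,  0.87039556, -0.07830255]), 'ft_torque': array([-0.03145796, -0.02200504, -0.0193755 ]), 'grasp_force': 0.0, 'opening': 0.998436767552545}
```

View pics/top0.png

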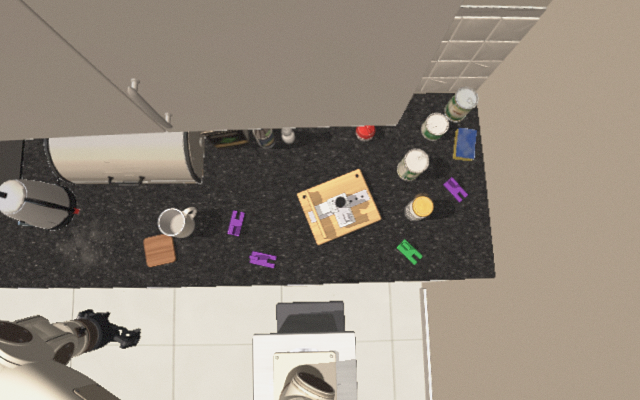

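View pics/side0.png

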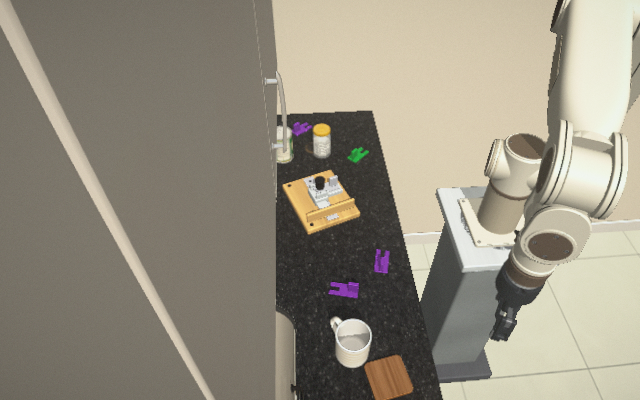

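Top: board around px (340,207), black knob at ~(341,202), jar at (420,208), mug at (178,222). Side: knob at ~(320,183), fin near (333,182). Enlarging both.

```bash
python3 - <<'E'
from h import *
a=cv2.imread('pics/top0.png')[165:250,290:390]; b=cv2.imread('pics/side0.png')[165:240,275:365]
a=cv2.resize(a,(400*1,340)); b=cv2.resize(b,(400,333)); b=cv2.copyMakeBorder(b,0,7,0,0,0)
cv2.imwrite('pics/z0.png',np.hstack([a,b]))
im=cv2.imread('pics/top0.png'); hsv=cv2.cvtColor(im,cv2.COLOR_BGR2HSV); c=eyes.get_calibration('top')
m=cv2.inRange(hsv,(8,70,120),(25,255,255)); m[:, :290]=0; m[:,385:]=0
m=cv2.morphologyEx(m,cv2.MORPH_CLOSE,np.ones((15,15)))
k=max(cv2.findContours(m,0,1)[0],key=cv2.contourArea)
r=cv2.minAreaRect(k); B=cv2.boxPoints(r); print(B, cv2.contourArea(k))
P=np.array([onz(c,*p,22) for p in B]); print(P.round(1)); print(P.mean(0),np.linalg.norm(np.diff(P,axis=0),axis=1))
for n,(x0,y0,x1,y1) in dict(top=(325,190,360,215),side=(310,170,335,195)).items():
    g=cv2.imread(f'pics/{n}0.png'); s=g[y0:y1,x0:x1].max(2)<60
    nn,l,st,ce=cv2.connectedComponentsWithStats(s.astype(np.uint8)); i=1+st[1:,4].argmax(); print(n,st[i],ce[i]+[x0,y0]); u=ce[i]+[x0,y0]
    print(onz(eyes.get_calibration(n),*u,95).round(1))
E
```

```text
[[295.7773  193.11732]
 [360.33    166.94731]
 [381.47488 219.10478]
 [316.9222  245.2748 ]] 3763.0
[[ 590.6   13.5   22. ]
 [ 671.3 -197.7   22. ]
 [ 498.9 -256.8   22. ]
 [ 422.1  -49.7   22. ]]
[ 545.72450096 -122.67667774   22.        ] [226.13463884 182.25458398 220.85475227]
top [11  8  9  9 62] [340.08064516 201.80645161]
[ 545.8 -122.9   95. ]
side [ 5  7  9 12 90] [319.23333333 182.52222222]
[ 543.8 -113.5   95. ]
```

View pics/z0.png

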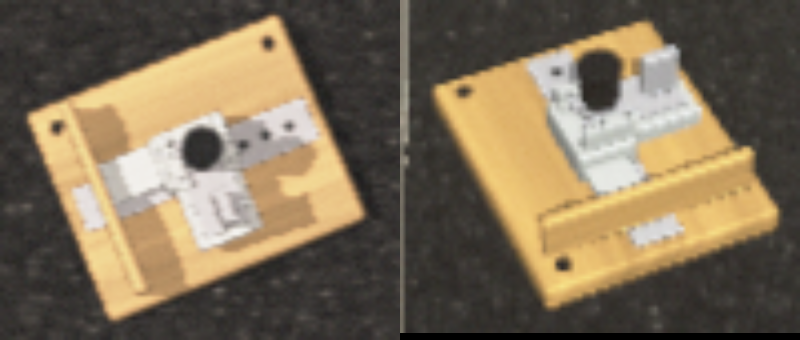

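Zoom shows the board turned about 20°, knob on the board centre and fin toward the robot; board centre and knob agree (~546,-123). Computing the first transfer.

```bash
cat >> h.py <<'E'
def plan(tgt,th,n,st=None):
    s=readout.sense(); p=s['ee_pos']; w,x,y,z=s['orientation']
    R=cv2.Rodrigues(2*np.arctan2(np.linalg.norm([x,y,z]),w)*np.array([x,y,z])/np.linalg.norm([x,y,z]))[0]
    t0=np.arctan2(R[1,1],R[0,1]); dt=(np.deg2rad(th)-t0+np.pi/2)%np.pi-np.pi/2
    d=np.array(tgt)-p
    print('pos',p.round(1),'yaw',np.rad2deg(t0).round(2),'tilt',R[2,2].round(5),'d',d.round(1),'dyaw',round(dt,4),'tw',round(-dt/.08/n,3),'j6',s['joint_positions'][5].round(2))
    for i in range(n):
        t=t0+dt*i/n; v=d/n/60
        print([round(v[0]*-np.sin(t)+v[1]*np.cos(t),3),round(v[0]*np.cos(t)+v[1]*np.sin(t),3),round(-v[2],3)])
E
python3 -c "
from h import *
plan((495,-141,220),110.2,12)"
```

```text
pos [221.2 447.8 217.1] yaw 63.71 tilt -1.0 d [ 273.8 -588.8    2.9] dyaw 0.8114 tw -0.845 j6 1.57
[np.float64(-0.703), np.float64(-0.565), np.float64(-0.004)]
[np.float64(-0.663), np.float64(-0.611), np.float64(-0.004)]
[np.float64(-0.621), np.float64(-0.654), np.float64(-0.004)]
[np.float64(-0.575), np.float64(-0.695), np.float64(-0.004)]
[np.float64(-0.527), np.float64(-0.732), np.float64(-0.004)]
[np.float64(-0.476), np.float64(-0.766), np.float64(-0.004)]
[np.float64(-0.423), np.float64(-0.796), np.float64(-0.004)]
[np.float64(-0.368), np.float64(-0.823), np.float64(-0.004)]
[np.float64(-0.312), np.float64(-0.846), np.float64(-0.004)]
[np.float64(-0.254), np.float64(-0.865), np.float64(-0.004)]
[np.float64(-0.195), np.float64(-0.881), np.float64(-0.004)]
[np.float64(-0.135), np.float64(-0.892), np.float64(-0.004)]
```

>>> send_rows(moves=[[1, -0.7, -0.56, 0, -0.84], [1, -0.66, -0.61, 0, -0.84], [1, -0.62, -0.65, 0, -0.84], [1, -0.57, -0.7, 0, -0.84], [1, -0.53, -0.73, 0, -0.84], [1, -0.48, -0.77, 0, -0.84], [1, -0.42, -0.8, 0, -0.84], [1, -0.37, -0.82, 0, -0.84], [1, -0.31, -0.85, 0, -0.84], [1, -0.25, -0.86, 0, -0.84], [1, -0.2, -0.88, 0, -0.84], [1, -0.13, -0.89, 0, -0.84], [1, 0, 0, 0, 0]])

```text
time: 1.72
ee_pos: [493.9, -143.7, 216.7]
orientation: [-0.001, -0.17, 0.985, 0.0]
ft_force: [-0.1, -0.1, -0.2]
opening: 0.999
grasp_force: 0.0
```

```bash
python3 - <<'E'
from h import *
im=snap('wrist','w0'); c=eyes.get_calibration('wrist'); plan((495,-141,220),110.2,1); o,d=ray(c,320,200); print(o,d,c['fx'])
np.save('c0.npy',c,allow_pickle=True)
t=np.deg2rad(20.2);C=np.array([545.6,-123,0]);ex=np.array([np.cos(t),np.sin(t),0]);ey=np.array([-ex[1],ex[0],0])
for n,p in dict(knobtop=C+[0,0,104],fintop=C-47.5*ex+[0,0,96],nose=C-68*ex+[0,0,54.5],c1=C-90*ex+110*ey+[0,0,22]).items(): print(n,proj(c,p).round(1))
E
```

```text
pos [ 493.  -141.9  216.8] yaw 109.72 tilt -1.0 d [2.  0.9 3.2] dyaw 0.0084 tw -0.105 j6 -0.62
[np.float64(-0.036), np.float64(0.003), np.float64(-0.054)]
[ 423.44300437 -166.19202388  372.48474044] [ 0.28606116  0.09015042 -0.95415147] 295.82544905381235
knobtop [322.9 243.4]
fintop [322.5 195.3]
nose [322.4 166.4]
c1 [416.1 141.8]
```

View pics/w0.png

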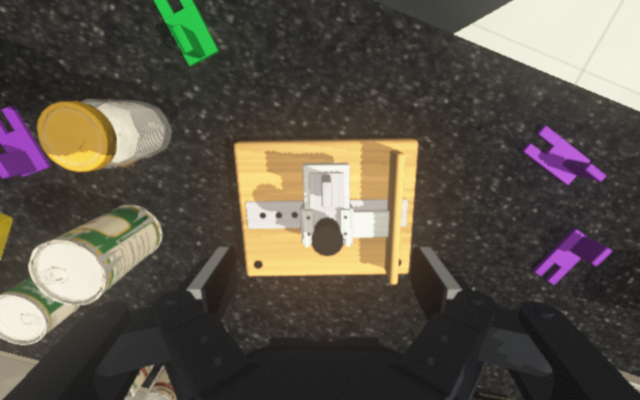

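Wrist view: knob top near (328,232), fin at (326,185), board corners ≈(235,141),(417,140),(409,274),(247,276), jar and tin well to the left (-y). Measuring from it.

```bash
python3 - <<'E'
from h import *
im=cv2.imread('pics/w0.png'); c=np.load('c0.npy',allow_pickle=True).item()
cr=im[135:265,270:385]; cv2.imwrite('pics/w0z.png',cv2.resize(cr,None,fx=4.5,fy=4.5,interpolation=cv2.INTER_CUBIC))
s=(im[205:265,300:355].max(2)<60).astype(np.uint8)
n,l,st,ce=cv2.connectedComponentsWithStats(s); i=1+st[1:,4].argmax(); print(st[i]+[300,205,0,0,0],ce[i]+[300,205])
for r in range(212,262,4):
    q=np.where(l[r-205]==i)[0]; print(r,q.min()+300 if len(q) else '',q.max()+300 if len(q) else '')
for p in [(235,141),(417,140),(409,274),(247,276)]: print(onz(c,*p,22).round(1))
P=[onz(c,*p,22) for p in [(235,141),(417,140),(409,274),(247,276)]]
print(np.mean(P,0), np.rad2deg(np.arctan2(*(P[1]-P[0])[1::-1]*[1,1]))) 
E
```

```text
Traceback (most recent call last):
ValueError: attempt to get argmax of an empty sequence
```

View pics/w0z.png

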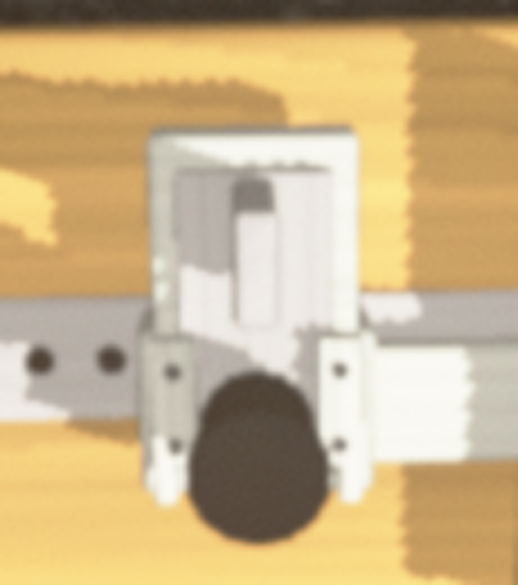

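```bash
python3 - <<'E'
from h import *
c=np.load('c0.npy',allow_pickle=True).item()
f=lambda x,y,z:onz(c,270+(x+.5)/4.5-.5,135+(y+.5)/4.5-.5,z)
P=[onz(c,*p,22) for p in [(235,141),(417,140),(409,274),(247,276)]]
print(np.round(P,1)); C=np.mean(P,0); d=P[1]-P[0]; e=P[2]-P[3]; print(C, [np.rad2deg(np.arctan2(v[1],v[0])) for v in (d,e)],np.linalg.norm(d))
k=f(259,474,104); a=f(257,213,96); b=f(256,324,96); pl=f(152,250,58);pr=f(356,250,58)
print('knob',k,'r',np.linalg.norm(f(190,474,104)-f(328,474,104))/2); print('fin',(a+b)/2,np.linalg.norm(a-b), np.linalg.norm(f(237,268,96)-f(277,268,96)))
v=k-(a+b)/2; print('yaw',np.rad2deg(np.arctan2(v[1],v[0])),np.linalg.norm(v[:2]))
E
```

```text
[[ 493.8 -250.9   22. ]
 [ 420.9  -50.8   22. ]
 [ 586.4   14.2   22. ]
 [ 662.5 -189.7   22. ]]
[ 540.89835858 -119.30841274   22.        ] [np.float64(110.02702051113216), np.float64(110.48090675066001)] 213.05104896440804
knob [ 540.6593031  -120.27476464  104.        ] r 15.200330668065398
fin [ 498.80609121 -135.90665376   96.        ] 25.03667244827928 8.656112930177049
yaw 20.48031719945553 44.677145198836804
```

>>> send_rows(moves=[[1, -0.15, 0.04, 0.68, -0.12], [1, 0, 0, 0.68, 0], [1, 0, 0, 0, 0]])

```text
time: 2.15
ee_pos: [497.3, -133.1, 133.3]
orientation: [-0.004, -0.178, 0.984, 0.002]
ft_force: [-0.5, 0.1, 0.1]
opening: 1.0
grasp_force: 0.0
```

```bash
python3 - <<'E'
from h import *
plan((500.5,-136.5,91),110.3,1);c=eyes.get_calibration('wrist');im=snap('wrist','w1');  np.save('c1.npy',c,allow_pickle=True)
plan((500.5,-136.5,91),110.3,1)
cv2.imwrite('pics/w1z.png',cv2.resize(im[140:330,220:430,::-1],None,fx=3,fy=3,interpolation=cv2.INTER_CUBIC))
E
```

```text
pos [ 497.3 -133.1  133.3] yaw 110.55 tilt -0.99996 d [  3.2  -3.4 -42.3] dyaw -0.0044 tw 0.055 j6 -0.62
[np.float64(-0.03), np.float64(-0.071), np.float64(0.705)]
pos [ 499.3 -133.9  135.6] yaw 110.54 tilt -0.99999 d [  1.2  -2.6 -44.6] dyaw -0.0042 tw 0.053 j6 -0.62
[np.float64(-0.003), np.float64(-0.048), np.float64(0.744)]
```

View pics/w1z.png

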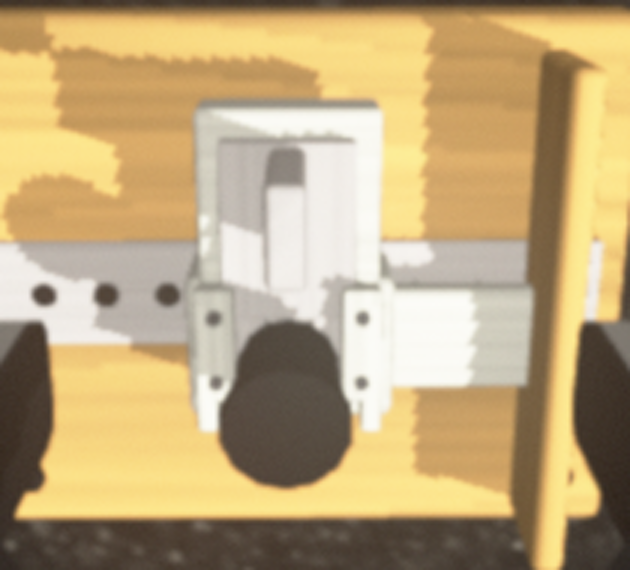

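Fin top at crop (286,237), knob top at (287,428), i.e. px ≈(315,219) and (315.5,282.5).

```bash
python3 - <<'E'
from h import *
c=np.load('c1.npy',allow_pickle=True).item()
f=lambda x,y,z:onz(c,220+(x+.5)/3-.5,140+(y+.5)/3-.5,z)
k=f(286,428,104); a=f(286,186,96); b=f(286,288,96); print('knob',k,'w',np.linalg.norm(f(219,428,104)-f(353,428,104)))
print('fin',(a+b)/2,np.linalg.norm(a-b), np.linalg.norm(f(267,237,96)-f(304,237,96))); v=k-(a+b)/2;print('yaw',np.rad2deg(np.arctan2(v[1],v[0])),np.linalg.norm(v[:2]))
l,r=f(196,250,60.5),f(381,250,60.5); print('guide mid',(l+r)/2,np.linalg.norm(l-r), 'edge',f(288,102,54.5))
F=(a+b)/2; plan((F[0],F[1],92),110.3,1)
E
```

```text
knob [ 542.08951027 -122.03814492  104.        ] w 31.877379862199575
fin [ 499.70125025 -137.73190868   96.        ] 25.26338029925597 8.591995356510319
yaw 20.316489909991564 45.200208057991745
guide mid [ 515.76273676 -132.00039851   60.5       ] 51.07106254834156 edge [ 477.93755163 -146.15147422   54.5       ]
pos [ 499.3 -133.9  135.6] yaw 110.54 tilt -0.99999 d [  0.4  -3.9 -43.6] dyaw -0.0042 tw 0.053 j6 -0.62
[np.float64(0.017), np.float64(-0.063), np.float64(0.727)]
```

>>> send_rows(moves=[[0.5, 0, -0.06, 0.3, 0.05], [0.4, 0, 0, 0.3, 0], [0.4, 0, 0, 0.12, 0], [0.4, 0, 0, 0, 0]])

```text
time: 2.7
ee_pos: [502.7, -138.5, 94.2]
orientation: [0.001, -0.176, 0.984, -0.0]
ft_force: [-0.8, -0.7, -0.8]
opening: 0.396
grasp_force: 0.0
```

```bash
python3 - <<'E'
from h import *
im=snap('wrist','w2'); plan((500,-137.5,92),110.3,1)
cv2.imwrite('pics/w2z.png',cv2.resize(im[140:340,200:440,::-1],None,fx=2.5,fy=2.5,interpolation=cv2.INTER_CUBIC))
E
```

```text
pos [ 503.  -138.7   94.5] yaw 110.25 tilt -1.0 d [-3.   1.2 -2.5] dyaw 0.0008 tw -0.01 j6 -0.62
[np.float64(0.04), np.float64(0.035), np.float64(0.041)]
```

View pics/w2z.png

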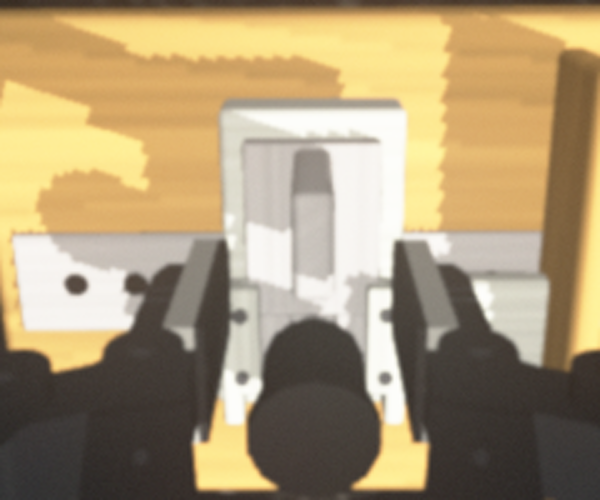

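Fin lies centred between the pads (fin ≈ x 314, pads' inner faces 228/395). Small correction and close.

>>> send_rows(moves=[[0.4, 0.04, 0.02, 0.04, 0], [0.0, 0, 0, 0, 0], [0.0, 0, 0, 0, 0], [0.0, 0, 0, 0, 0], [0.0, 0, 0, 0, 0]], grip_force=50)

```text
time: 3.38
ee_pos: [499.6, -138.5, 90.7]
orientation: [0.0, -0.176, 0.984, -0.0]
ft_force: [-0.2, -0.6, -0.7]
opening: -0.001
grasp_force: 0.0
```

```bash
python3 -c "
from h import *
plan((500,-137.5,92),110.3,1); s=readout.sense(); print(s['ft_force'],s['opening'],s['grasp_force'])"
```

```text
pos [ 499.6 -138.5   90.7] yaw 110.23 tilt -1.0 d [0.4 1.  1.3] dyaw 0.0011 tw -0.014 j6 -0.62
[np.float64(-0.012), np.float64(0.012), np.float64(-0.021)]
[-0.16644912 -0.56260571 -0.65493513] -0.0014163341440023547 0.0
```

```bash
python3 - <<'E'
from h import *
im=snap('wrist','w3')
cv2.imwrite('pics/w3z.png',cv2.resize(im[140:340,200:440,::-1],None,fx=2.5,fy=2.5,interpolation=cv2.INTER_CUBIC))
E
```

```text
(no output)
```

View pics/w3z.png

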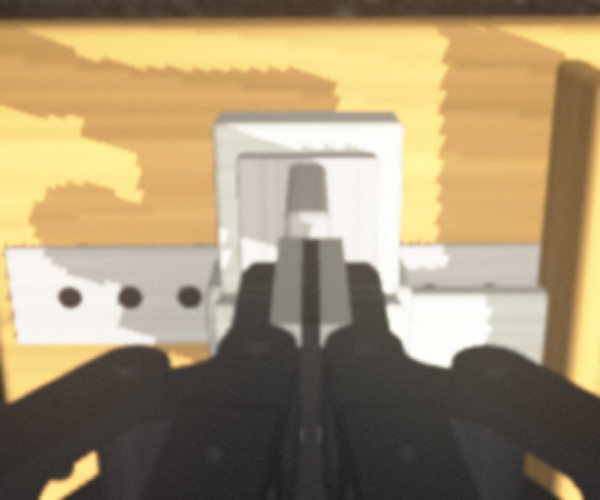

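```bash
python3 - <<'E'
from h import *
s=readout.sense(); p=s['ee_pos']; c=eyes.get_calibration('wrist'); t=np.deg2rad(20.3); ex=np.array([np.cos(t),np.sin(t),0])
o,_=ray(c,0,0); print('cam rel tcp',o-p, s['joint_positions'].round(3))
for h in (25,6,-10):
  for x in (-11,0,11): print(h,x,((proj(c,p+x*ex-[0,0,h])-[200,140])*2.5).round())
for n,q in dict(finout=np.array([500,-137.6,96])-13.5*ex,finin=np.array([500,-137.6,96])+13.5*ex).items(): print(n,((proj(c,q)-[200,140])*2.5).round())
E
```

```text
cam rel tcp [-69.65609373 -24.75416485 155.56936587] [-0.27   0.368 -0.166  1.038 -0.    -0.624]
25 -11 [306. 172.]
25 0 [306. 211.]
25 11 [306. 250.]
6 -11 [306. 198.]
6 0 [306. 242.]
6 11 [306. 283.]
-10 -11 [306. 226.]
-10 0 [306. 273.]
-10 11 [306. 318.]
finout [308. 210.]
finin [309. 319.]
```

```bash
python3 - <<'E'
from h import *
im=snap('side','s1'); c=eyes.get_calibration('side'); p=readout.sense()['ee_pos']; t=np.deg2rad(20.3); ex=np.array([np.cos(t),np.sin(t),0])
u0,v0,k=285,130,8
z=cv2.resize(im[v0:v0+75,u0:u0+100,::-1],None,fx=k,fy=k,interpolation=cv2.INTER_CUBIC)
for q,col in ((p,(0,0,255)),(p-[0,0,25],(0,255,0)),(p+[0,0,16],(255,0,0)),(np.array([500,-137.6,96]),(255,0,255)),(np.array([544,-121,104]),(0,255,255))):
    u=(proj(c,q)+.5-[u0,v0])*k; cv2.circle(z,(int(u[0]),int(u[1])),3,col,-1); print(proj(c,q).round(1),u.round())
cv2.imwrite('pics/s1z.png',z)
E
```

```text
[332.8 177.2] [387. 382.]
[332.7 182.9] [386. 427.]
[332.9 173.5] [387. 352.]
[332.7 176.2] [386. 374.]
[319.  178.7] [276. 394.]
```

View pics/s1z.png

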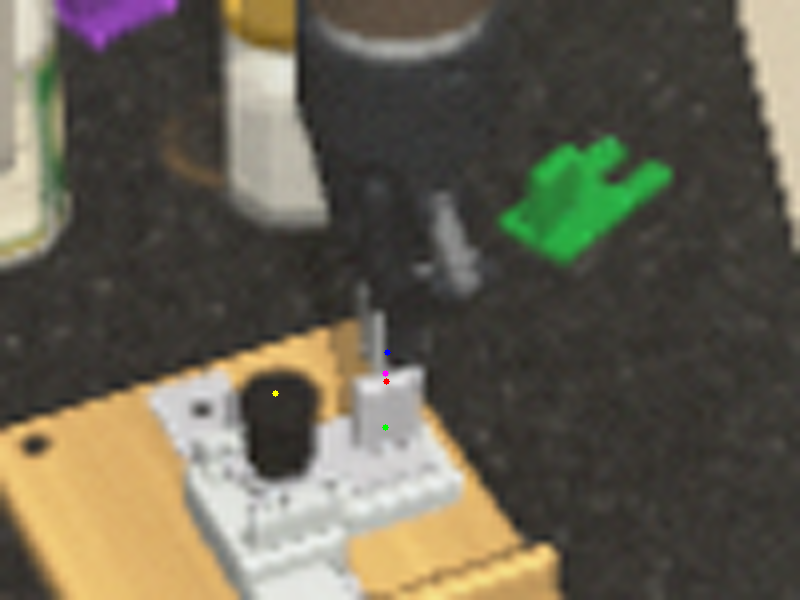

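The side crop shows the fingers closed level with or above the fin's top (≈ row 372), so the grasp was too high. Opening and going lower with force checks.

>>> send_rows(moves=[[0.4, 0, 0.02, -0.1, 0], [0.4, 0, 0, 0, 0], [0.4, 0, 0, 0, 0], [0.4, 0, 0, 0.15, 0], [0.4, 0, 0, 0.1, 0], [0.4, 0, 0, 0, 0]])

```text
time: 4.22
ee_pos: [498.3, -137.1, 80.6]
orientation: [-0.001, -0.176, 0.984, 0.0]
ft_force: [0.0, 0.1, -0.3]
opening: 0.403
grasp_force: 0.0
```

>>> send_rows(moves=[[0.4, 0, 0, 0.1, 0], [0.4, 0, 0, 0, 0]])

```text
time: 4.47
ee_pos: [498.7, -137.2, 75.1]
orientation: [-0.0, -0.176, 0.984, 0.0]
ft_force: [-0.4, 0.2, -0.2]
opening: 0.395
grasp_force: 0.0
```

>>> send_rows(moves=[[0.0, 0, 0, 0, 0], [0.0, 0, 0, 0, 0], [0.0, 0, 0, 0, 0], [0.0, 0, 0, 0, 0]])

```text
time: 4.97
ee_pos: [499.2, -137.3, 75.9]
orientation: [0.0, -0.176, 0.984, -0.0]
ft_force: [-0.4, -0.8, 0.8]
opening: 0.092
grasp_force: 50.4
```

>>> send_rows(moves=[[0.35, 0, 0, 0, 0], [0.35, 0, 0, 0, 0], [0.35, 0, 0, 0.1, 0], [0.35, 0, 0, 0.05, 0], [0.35, 0, 0, 0, 0]])

```text
time: 5.6
ee_pos: [498.6, -137.2, 66.1]
orientation: [-0.001, -0.176, 0.984, 0.0]
ft_force: [-0.5, -0.6, 0.2]
opening: 0.348
grasp_force: 0.0
```

>>> send_rows(moves=[[0.35, 0, 0, 0.06, 0], [0.35, 0, 0, 0, 0]])

```text
time: 5.85
ee_pos: [498.9, -137.2, 62.8]
orientation: [-0.0, -0.176, 0.984, 0.0]
ft_force: [0.5, 0.4, -0.3]
opening: 0.349
grasp_force: 0.0
```

>>> send_rows(moves=[[0.35, 0, 0, 0.05, 0], [0.35, 0, 0, 0, 0], [0.0, 0, 0, 0, 0], [0.0, 0, 0, 0, 0], [0.0, 0, 0, 0, 0], [0.0, 0, 0, 0, 0]], grip_force=60)

```text
time: 6.6
ee_pos: [499.2, -137.3, 60.2]
orientation: [0.0, -0.176, 0.984, -0.0]
ft_force: [0.0, -0.1, 0.8]
opening: 0.104
grasp_force: 58.7
```

```bash
python3 -c "
from h import *
plan((500,-137.5,60),110.3,1); s=readout.sense(); print(s['ft_force'],s['ft_torque'],s['opening'],s['grasp_force'])"
```

```text
pos [ 499.2 -137.3   60.2] yaw 110.23 tilt -1.0 d [ 0.8 -0.2 -0.2] dyaw 0.0012 tw -0.014 j6 -0.62
[np.float64(-0.011), np.float64(-0.007), np.float64(0.004)]
[ 6.78573357e-04 -7.50924102e-02  7.54348294e-01] [-0.03794686 -0.04384432 -0.01815266] 0.10377409357474376 58.72082591056824
```

>>> send_rows(moves=[[0, 0.1, 0, 0, 0], [0, 0.1, 0, 0, 0], [0, 0, 0, 0, 0]])

```text
time: 6.98
ee_pos: [486.9, -141.8, 60.2]
orientation: [-0.0, -0.175, 0.985, -0.0]
ft_force: [-1.4, -1.7, 1.8]
opening: 0.101
grasp_force: 59.0
```

>>> send_rows(moves=[[0, 0.15, 0, 0, 0], [0, 0.15, 0, 0, 0], [0, 0, 0, 0, 0]])

```text
time: 7.35
ee_pos: [469.7, -148.1, 60.2]
orientation: [-0.001, -0.175, 0.985, -0.0]
ft_force: [-1.6, -2.1, 3.6]
opening: 0.104
grasp_force: 59.1
```

>>> send_rows(moves=[[0, 0.15, 0, 0, 0], [0, 0.15, 0, 0, 0], [0, 0.15, 0, 0, 0], [0, 0.1, 0, -0.1, 0], [0, 0.15, 0, -0.3, 0], [0, 0.3, 0, -0.4, 0], [0, 0.3, 0, -0.2, 0], [0, 0, 0, 0, 0]])

```text
time: 8.35
ee_pos: [396.9, -175.1, 120.8]
orientation: [0.0, -0.175, 0.985, -0.0]
ft_force: [-0.2, 0.2, -1.0]
opening: 0.103
grasp_force: 58.6
```

```bash
python3 - <<'E'
from h import *
c=eyes.get_calibration('top'); im=cv2.imread('pics/top0.png')
for u in (300,330,349,370): 
    col=im[240:300,u].max(1); v=240+np.where(np.diff(col.astype(int))>60)[0]; print(u,v, [onz(c,u,w,0).round() for w in v[-1:]])
print('green',onz(c,398,250,0),onz(c,421,252,0),'purple',onz(c,275,262,0), 'jar',onz(c,418,212,0))
s=readout.sense(); print(s['ee_pos'],s['ft_force'],s['opening'],s['grasp_force'])
w=snap('wrist','w4')
# silver clip visible? check bright area under fingers
plan((400,-175,100),110.3,1)
E
```

```text
300 [283 284] [array([303.,   7.,   0.])]
330 [282 283] [array([304., -88.,   0.])]
349 [282 283] [array([ 302., -147.,    0.])]
370 [281 282] [array([ 303., -214.,    0.])]
green [ 400.6284979  -308.17915928    0.        ] [ 391.87111053 -381.82752583    0.        ] purple [373.88611011  85.03659564   0.        ] jar [ 521.22132339 -381.19605531    0.        ]
[ 396.86548619 -175.13693214  120.75608615] [-0.16530571  0.21709714 -1.03826254] 0.10337940207440849 58.62121224403381
pos [ 397.3 -174.9  120.2] yaw 110.18 tilt -1.0 d [  2.7  -0.1 -20.2] dyaw 0.0021 tw -0.026 j6 -0.77
[np.float64(-0.041), np.float64(-0.017), np.float64(0.336)]
```

>>> send_rows(moves=[[0, 0.3, 0, 0, 0], [0, 0, 0, 0.5, 0], [0, 0, 0, 0.6, 0], [0, 0, 0, 0.4, 0], [0, 0, 0, 0.2, 0], [0, 0, 0, 0.1, 0], [0, 0, 0, 0, 0]])

```text
time: 9.28
ee_pos: [380.9, -181.0, 12.2]
orientation: [-0.0, -0.176, 0.984, -0.0]
ft_force: [-0.3, -1.0, -0.9]
opening: 0.099
grasp_force: 58.6
```

>>> send_rows(moves=[[0, 0, 0, 0.03, 0], [0, 0, 0, 0, 0]])

```text
time: 9.52
ee_pos: [381.4, -181.1, 10.8]
orientation: [0.0, -0.176, 0.984, -0.0]
ft_force: [-0.9, 0.3, -1.2]
opening: 0.106
grasp_force: 58.6
```

>>> send_rows(moves=[[0, 0, 0, 0.03, 0], [0, 0, 0, 0.02, 0], [0, 0, 0, 0, 0]])

```text
time: 9.9
ee_pos: [380.8, -180.8, 7.2]
orientation: [-0.0, -0.176, 0.984, 0.0]
ft_force: [-1.1, -1.1, -1.1]
opening: 0.102
grasp_force: 58.6
```

>>> send_rows(moves=[[0, 0, 0, 0.02, 0], [0, 0, 0, 0, 0], [0, 0, 0, 0, 0]])

```text
time: 10.28
ee_pos: [380.9, -180.9, 6.1]
orientation: [-0.0, -0.176, 0.984, 0.0]
ft_force: [0.6, -0.2, 0.2]
opening: 0.102
grasp_force: 58.6
```

>>> send_rows(moves=[[0, 0, 0, 0.015, 0], [0, 0, 0, 0, 0], [0, 0, 0, 0, 0]])

```text
time: 10.65
ee_pos: [381.0, -180.9, 5.7]
orientation: [0.0, -0.176, 0.984, -0.0]
ft_force: [-1.9, -0.2, 5.6]
opening: 0.099
grasp_force: 59.5
```

>>> send_rows(moves=[[0.4, 0, 0, 0, 0], [0.4, 0, 0, 0, 0], [0.4, 0, 0, 0, 0], [0.4, 0, 0, -0.15, 0], [0.4, 0, 0, -0.5, 0], [0.6, 0, 0, -0.9, 0], [0.8, 0, 0, -0.8, 0], [0.8, -0.8, 0, 0, 0], [0.8, -0.9, 0, 0, 0], [0.8, 0, 0, 0, 0], [0.8, 0, 0, 0, 0]], grip_force=60)

```text
time: 12.02
ee_pos: [475.8, -145.4, 146.1]
orientation: [-0.001, -0.176, 0.984, 0.0]
ft_force: [-0.1, 0.2, 0.1]
opening: 0.797
grasp_force: 0.0
```

```bash
python3 - <<'E'
from h import *
c=eyes.get_calibration('wrist'); im=snap('wrist','w5'); np.save('c5.npy',c,allow_pickle=True); plan((543,-121.5,130),110.3,1)
s=im[:330].max(2)<70
cv2.imwrite('pics/w5z.png',cv2.resize(im[60:330,180:460,::-1],None,fx=2.2,fy=2.2,interpolation=cv2.INTER_CUBIC))
E
```

```text
pos [ 475.4 -145.6  146.1] yaw 110.22 tilt -1.0 d [ 67.6  24.1 -16.1] dyaw 0.0013 tw -0.017 j6 -0.65
[np.float64(-1.196), np.float64(-0.013), np.float64(0.268)]
```

View pics/w5z.png

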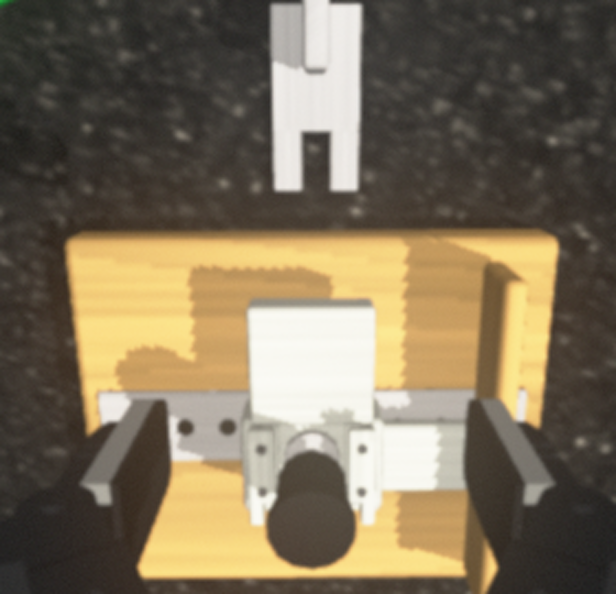

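The clip lies flat on the worktop clear of the board; knob top at crop (312,523) → px ≈(321.6,297).

```bash
python3 - <<'E'
from h import *
c=np.load('c5.npy',allow_pickle=True).item()
f=lambda x,y,z:onz(c,180+(x+.5)/2.2-.5,60+(y+.5)/2.2-.5,z)
k=f(312,523,104); print(k,np.linalg.norm(f(267,523,104)-f(356,523,104))); e=f(312,301,54.5); print(e+68*np.array([.938,.346,0]))
plan((543,-122,130),110.3,1)
E
```

```text
[ 539.71110538 -122.69531094  104.        ] 31.43818145497851
[ 540.7287641  -122.55389364   54.5       ]
pos [ 475.4 -145.6  146.1] yaw 110.22 tilt -1.0 d [ 67.6  23.6 -16.1] dyaw 0.0013 tw -0.017 j6 -0.65
[np.float64(-1.193), np.float64(-0.021), np.float64(0.268)]
```

>>> send_rows(moves=[[0.8, -0.6, -0.01, 0, 0], [0.8, -0.57, -0.01, 0, 0], [0.8, 0, 0, 0.4, 0], [0.8, 0, 0, 0.5, 0], [0.8, 0, 0, 0.3, 0], [0.7, 0, 0, 0.15, 0], [0.7, 0, 0, 0.05, 0], [0.7, 0, 0, 0, 0]])

```text
time: 13.08
ee_pos: [543.1, -122.8, 62.9]
orientation: [0.0, -0.175, 0.984, -0.0]
ft_force: [-0.4, 0.4, 0.1]
opening: 0.699
grasp_force: 0.0
```

```bash
python3 -c "
from h import *
plan((542,-122,60),110.3,1); s=readout.sense(); print(s['ft_force'])"
```

```text
pos [ 543.1 -122.8   62.9] yaw 110.21 tilt -1.0 d [-1.1  0.8 -2.9] dyaw 0.0016 tw -0.02 j6 -0.58
[np.float64(0.012), np.float64(0.018), np.float64(0.048)]
[-0.44056068  0.43969497  0.05737376]
```

Close on the knob.

>>> send_rows(moves=[[0.0, 0.01, 0.01, 0.03, 0], [0.0, 0, 0, 0, 0], [0.0, 0, 0, 0, 0], [0.0, 0, 0, 0, 0], [0.0, 0, 0, 0, 0], [0.0, 0, 0, 0, 0]], grip_force=80)

```text
time: 13.82
ee_pos: [542.8, -123.0, 61.4]
orientation: [0.001, -0.175, 0.984, -0.001]
ft_force: [-1.0, -4.3, 5.8]
opening: 0.348
grasp_force: 78.6
```

>>> send_rows(moves=[[0.0, 0, 0, -0.06, 0], [0.0, 0, 0, -0.06, 0], [0.0, 0, 0, 0, 0]])

```text
time: 14.2
ee_pos: [542.6, -123.0, 66.6]
orientation: [-0.0, -0.175, 0.984, -0.001]
ft_force: [3.8, -4.7, -6.5]
opening: 0.347
grasp_force: 79.4
```

>>> send_rows(moves=[[0.0, 0, 0, -0.05, 0], [0.0, 0, 0, -0.05, 0], [0.0, 0, 0, 0, 0]])

```text
time: 14.58
ee_pos: [542.5, -123.0, 72.2]
orientation: [-0.0, -0.175, 0.984, -0.001]
ft_force: [4.4, -5.5, -9.2]
opening: 0.347
grasp_force: 79.6
```

>>> send_rows(moves=[[0.0, 0, 0, -0.04, 0], [0.0, 0, 0, -0.04, 0], [0.0, 0, 0, 0, 0], [0.0, 0, 0, 0, 0]], grip_force=100)

```text
time: 15.08
ee_pos: [542.5, -123.0, 76.5]
orientation: [-0.0, -0.175, 0.984, -0.001]
ft_force: [4.9, -6.0, -9.6]
opening: 0.341
grasp_force: 99.3
```

>>> send_rows(moves=[[0.0, 0, 0, -0.02, 0], [0.0, 0, 0, 0, 0], [0.0, 0, 0, 0, 0]])

```text
time: 15.45
ee_pos: [542.5, -123.0, 77.6]
orientation: [-0.0, -0.175, 0.984, -0.001]
ft_force: [5.6, -4.7, -11.1]
opening: 0.34
grasp_force: 99.7
```

Rise is 16.2 mm; checking that it has reached the stop (the force should climb).

>>> send_rows(moves=[[0.0, 0, 0, -0.02, 0], [0.0, 0, 0, 0, 0], [0.0, 0, 0, 0, 0]])

```text
time: 15.82
ee_pos: [542.4, -122.9, 77.7]
orientation: [-0.001, -0.175, 0.984, -0.001]
ft_force: [7.9, -6.3, -15.6]
opening: 0.343
grasp_force: 100.4
```

>>> send_rows(moves=[[0.0, 0, 0, -0.01, 0], [0.0, 0, 0, 0, 0], [0.0, 0, 0, 0, 0]])

```text
time: 16.2
ee_pos: [542.4, -122.9, 77.8]
orientation: [-0.001, -0.175, 0.984, -0.0]
ft_force: [7.5, -5.8, -19.6]
opening: 0.344
grasp_force: 100.2
```

The TCP has stopped at 77.8 mm while the force climbs to 20 N, so the plunger is on its stop and held.

>>> send_rows(moves=[[0.0, 0, 0, 0, 0], [0.0, 0, 0, 0, 0], [0.0, 0, 0, 0, 0], [0.0, 0, 0, 0, 0]])

```text
time: 16.7
ee_pos: [542.4, -122.9, 77.8]
orientation: [-0.001, -0.175, 0.984, -0.0]
ft_force: [8.8, -6.5, -18.4]
opening: 0.343
grasp_force: 100.2
```

```bash
python3 -c "
from h import *
s=readout.sense(); print(s['ee_pos'],s['ft_force'],s['opening'],s['grasp_force'])
if s['ee_pos'][2]>77 and s['ft_force'][2]<-12: print(workorder.hand_in())"
```

```text
[ 542.36404022 -122.94965979   77.77437363] [  8.75137993  -6.54483198 -18.409603  ] 0.3432363289628252 100.22534232497037
the job is handed in; nothing more can be done
None
```

The clip is out and lying flat on the worktop beside the board, the plunger is held up at its stop, the mug, jar and tin were left alone, and the job was handed in at about 17 s.

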